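# Cover the weight tray and tip the weights into the yellow corner

### The arm

A 7-joint arm with a two-finger parallel gripper is mounted at the origin on a cart in front of the work surface, level with it; the furniture and walls round the work are solid. World frame = base frame: x ahead of the robot, y to its left, z up, the work surface at z = 0. Lengths are in m, angles in rad, forces in N, time in s.
With the tool pointing down it reaches from about 0.425 to 0.875 m from the base axis. Payload 4.7 kg.
Tool frame: the origin (TCP) lies at the very end of the fingers, on their centre line; the grasp point (between the pads) lies 19 mm behind it; z points along the fingers, y is the direction in which the jaws open and shut (so a half turn about z gives the same grasp; the last joint's range is limited). The gripper opens to 87 mm and grips with 3 to 60 N. Pads are 19 mm wide; open, the fingers measure 117 mm over their backs; the gripper's body (75 mm by 190 mm) begins 51 mm behind the grasp point.
Start: joints at [1.165, 0.321, -0.07, 1.45, 0.023, 1.371, -0.057], TCP at [0.265, -0.594, 0.192] pointing down, gripper open.
Joint ranges: [-2.86, 2.86], [-0.3, 2.09], [-1.38, 1.24], [0.06, 2.45], [-1.56, 4.7], [0.09, 2.05], [-2.69, 2.69]. Speed limits (rad/s): [2.57, 2.57, 3.14, 3.14, 3.14, 3.14, 3.14].

### API

Orientations are given as a rotation vector (axis times angle).
In Python, from bench import ctrl gives the robot as it stands. The module is installed in compiled form; this text tells all that it offers.
- The arm moves only by the tool move_arm, never from a script. Its arguments are lists of equal length, an entry for each row: "dp": the shift along the tool's x, y, z in units of 30 mm (1.0 is 30 mm), a list of three; "turn": the turn about the tool's z in units of 5 degrees (1.0 is 5 degrees); "jaw": the opening, from -1 (shut) to 1 (fully open). A call has 1 to 5 rows; each row is the pose to reach, as a shift and turn from the pose commanded when the call began, along the tool's axes at that moment; what a row does not reach only later rows make up. A row lasts 1/10 s, in which the tool goes at most 50 mm and 8.59 degrees, less where a joint would pass 70% of its speed; a pose out of reach is approached as far as the arm can. A call with a gripper value outside its range is refused whole. The fingers move at their own pace and stop on an object; "grip_force" is the grip in N (left out, the last holds). Time passes only in rows, so rows that repeat a pose let the fingers close. It gives the time, the measured TCP pose, the force and the opening at its end, in the units of the state.
- ctrl.get_state(): the state, without advancing time (a new reading comes with each control period).
- ctrl.get_image(name): name is "scene" or "top" or "wrist"; returns the picture (384x512x3 uint8, red, green, blue); there is no depth.
- ctrl.camera_info(name): a dict with "intrinsics" (3x3 intrinsics, pixels), "dist" ([k1, k2, p1, p2, k3] as OpenCV has them; the pictures are not rectified), "extrinsics" (4x4, takes a point from world to camera coordinates). Camera axes: x right, y up, looking along -z (the intrinsics and any distortion apply to the point x, -y, -z); pixel columns grow to the right and rows downward; lengths in m; the calibration is good to about 2 mm. A picture is of the moment at which its call begins: read the wrist's pose just before it. camera_info takes no time and is no camera call; for the wrist camera it gives the pose at the moment of the call.
- ctrl.close_job(): hands the job in, once; it reports no verdict.
Trained networks look in the newest picture that a camera, given by its name, has taken for a name from the list of things; names that differ only in an ending like _2 or _b are one class to them, and where a whole thing is asked for, a point or a joint stands for the part that bears it (a point fixed in the world has none). Each returns a list of dicts, best first, with "confidence" (0 to 1); they miss things now and then, are a little off and sometimes report something else, mostly with a low value. They report only what shows in the picture. A call takes as long as a camera call. They do not tell look-alikes from the thing itself.
- ctrl.look_for(camera, target): "rect" ([centre column, centre row, width, height] in pixels, round what is visible of it).
- ctrl.masks_of(camera, target): "region" (384x512 bool, what is visible of it) and "rect" ([centre column, centre row, width, height] in pixels, round what is visible of it).
The state is a dict: "time": time; "joint_positions": joint angles; "qd": joint speeds; "joint_torque": joint torques, N m; "position": TCP position; "tool_rot": TCP orientation; "ft_force": force on the tool from outside, world axes, zero at the start; "torque": the same for the moment, N m; "grip_width": opening from 0.0 (shut) to 1.0 (fully open).
Only numpy, scipy, OpenCV 4.12 (cv2) and the standard library are available. Lean on these libraries where they do the work, as an engineer would, in place of code of your own. Each camera call takes 0.05 s, during which the arm holds its last target. There are 200 camera calls.

### The job

Set the clear cover onto the open parts tray so that it sits seated and level on the rim. Then take the tray by its red upright grip, lift it clear of the bench and tip it about 30 degrees so that all three brass check weights slide together into the yellow corner. Finish still holding it up there, tipped, with the cover on and the weights resting in that corner; do not touch the weights with the gripper, and leave the bottle and the vials alone.

Things in the scene. Friction and masses are not known exactly. Their poses are not given: they have to be found in the camera images.
- tray: Open grey tray, 120 (x) x 100 (y) x 40 (z) mm, walls and floor 4 mm, loose on the bench. Origin at the centre of its underside, z up. Inner corner at -x, +y is marked yellow, inside and out. A red upright grip tab stands outside the -x wall. Floor and walls are smooth: the weights begin to slide at 10 to 15 degrees. With cover and weights 0.33 kg, centre of mass near its middle: grip firmly.
- tray_grip (a point): Grip point on the red tab, at tray (-72, 0, 70) mm, axes as the tray's. The tab is 12 mm thick (tray x from -78 to -66 mm), 40 mm wide (y), its top 85 mm above the tray's underside, 15 mm above this point; the seated cover's plate edge is 5 mm from the tab and its top 27 mm below this point.
- tray_corner (a point): The inner yellow corner: where the floor's top meets the inner faces of the -x and +y walls, at tray (-56, +46, 4) mm.
- tray_foot (a point): The outer lower corner of the tray under the yellow corner, at tray (-60, +50, 0) mm; the lowest point of the tray when it is tipped that way.
- cover: Clear, whitish plastic cover, 0.05 kg, right way up on the bench; blue bar grip on top. Plate 122 (x) x 102 (y) x 3 mm over a locating lip 106 x 86 mm, 5 mm deep, that drops into the tray's mouth (112 x 92 mm). Origin at the centre of the lip's lower edge, z up; plate from z = 5 to 8 mm. Seated: origin 35 mm above the tray's origin, long sides (x) parallel, either way round.
- cover_grip (a point): Grip point on the blue bar, on the cover's vertical axis, 30 mm above the cover's origin, axes as the cover's. The bar is 40 mm long (x), 14 mm thick (y), from cover z = 8 to 40 mm.
- weight_1: Polished brass check weight with a knob, 19 mm diameter, 21 mm high, 0.05 kg, loose in the tray; origin at the centre of its base. It may tip over and roll in the tray.
- weight_2: Polished brass check weight with a knob, 19 mm diameter, 21 mm high, 0.05 kg, loose in the tray; origin at the centre of its base. It may tip over and roll in the tray.
- weight_3: Polished brass check weight with a knob, 19 mm diameter, 21 mm high, 0.05 kg, loose in the tray; origin at the centre of its base. It may tip over and roll in the tray.
- dropper_bottle: Small brown bottle with a black cap, 35 mm diameter, 76 mm high, near the work, to be left alone. Origin at the centre of its underside, z up
- vial_violet: Vial with violet content and black cap, 29 mm diameter, 57 mm high, near the work, to be left alone. Origin at the centre of its underside, z up
- vial_stray: Clear vial with pale content and black cap, 26 mm diameter, 56 mm high, near the work, to be left alone. Origin at the centre of its underside, z up
- bench: The fixed black-topped lab bench; its top is z = 0.
- hotplate: The fixed white hotplate stirrer at the right, about 100 mm high with a flask on top; not part of the job.
Mind the look-alikes: they are no part of the job. There is more than one size of the cover; the one meant has the size given above.

How it is judged:
On the way, in this order (a step that is already met when the one before it is completed fails the run):
1. the cover sits seated and level on the standing tray, let go (z of cover in the frame of tray between 0.0325 and 0.0375 m and x of cover in the frame of tray between -0.005 and 0.005 m and y of cover in the frame of tray between -0.005 and 0.005 m and angle between the z axis of cover and the z axis of tray, either way round below 0.05 rad and contact force between the fingers and cover below 0.1 N and angle between tray's own z axis and vertical below 0.05 rad and height (world z) of tray below 0.01 m), for 0.2 s.
2. the tray is held by the gripper, clear of the bench, with the cover on (z of cover in the frame of tray between 0.0325 and 0.0375 m and x of cover in the frame of tray between -0.005 and 0.005 m and y of cover in the frame of tray between -0.005 and 0.005 m and angle between the z axis of cover and the z axis of tray, either way round below 0.05 rad and contact force between the fingers and tray above 1 N and height (world z) of tray_foot above 0.03 m and contact force between tray and bench below 0.1 N and contact force between tray and hotplate below 0.1 N), for 0.2 s.
At the end, for the whole second after the job is handed in: Gripper holds the still tray, tipped 17 to 46 degrees, lowest corner over 30 mm above the bench, touching neither bench nor hotplate; cover seated (2.5 mm in height, 5 mm sideways, 3 degrees); all three weights at rest inside, base centres within 55 mm of the yellow inner corner (all of step 2 and x of each of weight_1, weight_2, weight_3 in the frame of tray above -0.056 m and y of each of weight_1, weight_2, weight_3 in the frame of tray below 0.046 m and z of each of weight_1, weight_2, weight_3 in the frame of tray above -0.005 m and angle between tray's own z axis and vertical between 0.3 and 0.8 rad and linear speed of each of tray, weight_1, weight_2, weight_3 below 0.03 m/s and distance between each of weight_1, weight_2, weight_3 and tray_corner below 0.055 m); the arm keeps its last pose, push and grip.
It fails at once if the gripper touches a weight (contact force between the fingers and weight_1 above 0.3 N or contact force between the fingers and weight_2 above 0.3 N or contact force between the fingers and weight_3 above 0.3 N).
It fails at once if the bottle or a vial is moved more than 25 mm or knocked over (distance of any of dropper_bottle, vial_violet, vial_stray from where it was at the start of the episode above 0.025 m or angle between any of dropper_bottle, vial_violet, vial_stray's own z axis and vertical above 0.5 rad).
It also fails if it takes over 54 s, if anything falls off the work surface, if the arm or the gripper's body presses on something with over 40 N, if the wrist force passes 120 N, or if a joint passes its speed limit or range.

## Working session

There is one attempt and no reset: what is moved stays moved. The work goes in short steps, Python scripts to look and compute and a tool call to move; the robot and the scene stay as the last step left them, time stands still between calls to the robot, and variables do not carry over. Pictures are saved under pics/ and viewed, about 8 in all and at most 12, crops included, and the job is handed in when it is done.

Besides the shell and the picture viewer there is one more tool, called after "Emit:" as a command line: name --pt "numbers of a row" for each row, then --argument value for the rest. move_arm: Moves the arm, as the interface text tells. Its arguments: {"type":"object","properties":{"dp":{"type":"array","items":{"type":"array","items":{"type":"number"}}},"turn":{"type":"array","items":{"type":"number"}},"jaw":{"type":"array","items":{"type":"number"}},"grip_force":{"type":"number"}},"required":["dp","turn","jaw"]}

```bash
mkdir -p pics; cat > h.py <<'E'
import numpy as np, cv2
from bench import ctrl
from scipy.spatial.transform import Rotation as R
def snap(n,f=None):
    im=ctrl.get_image(n); 
    if f: cv2.imwrite('pics/'+f,im[:,:,::-1])
    return im
def ray(n,uv,ci=None):
    ci=ci or ctrl.camera_info(n); K=np.array(ci['intrinsics']);E=np.array(ci['extrinsics'])
    p=cv2.undistortPoints(np.array(uv,float).reshape(-1,1,2),K,np.array(ci['dist'],float))[:,0]
    d=np.c_[p[:,0],-p[:,1],-np.ones(len(p))]@E[:3,:3]
    return -E[:3,:3].T@E[:3,3],d
def at_z(n,uv,z,ci=None):
    o,d=ray(n,uv,ci); return o+d*((z-o[2])/d[:,2])[:,None]
def proj(n,P,ci=None):
    ci=ci or ctrl.camera_info(n); K=np.array(ci['intrinsics']);E=np.array(ci['extrinsics'])
    c=np.atleast_2d(P)@E[:3,:3].T+E[:3,3]; c=c*[1,-1,-1]
    return cv2.projectPoints(c,np.zeros(3),np.zeros(3),K,np.array(ci['dist'],float))[0][:,0]
E
python3 - <<'E'
from h import *
a=snap('top'); b=snap('scene')
cv2.imwrite('pics/a.png',a[:,:,::-1]);cv2.imwrite('pics/b.png',b[:,:,::-1])
for c in ['top','scene']:
  for t in ['tray','tray_grip','cover','cover_grip','weight_1','dropper_bottle','vial_violet','vial_stray']:
    print(c,t,[(np.round(r['rect']).tolist(),round(r['confidence'],2)) for r in ctrl.look_for(c,t)][:4])
print({k:np.round(v,3).tolist() for k,v in ctrl.get_state().items()})
E
```

```text
top tray [([311.0, 190.0, 55.0, 65.0], 0.8), ([300.0, 176.0, 8.0, 5.0], 0.45)]
top tray_grip [([308.0, 191.0, 55.0, 58.0], 0.68)]
top cover [([182.0, 206.0, 49.0, 57.0], 0.91), ([390.0, 232.0, 72.0, 79.0], 0.78), ([318.0, 176.0, 5.0, 7.0], 0.65), ([112.0, 206.0, 38.0, 44.0], 0.63)]
top cover_grip [([183.0, 206.0, 49.0, 53.0], 0.73), ([147.0, 108.0, 14.0, 15.0], 0.64), ([392.0, 233.0, 83.0, 79.0], 0.62)]
top weight_1 [([300.0, 176.0, 7.0, 4.0], 0.39)]
top dropper_bottle [([147.0, 108.0, 20.0, 18.0], 0.7), ([307.0, 188.0, 51.0, 60.0], 0.54)]
top vial_violet [([304.0, 116.0, 14.0, 22.0], 0.49)]
top vial_stray [([225.0, 127.0, 8.0, 15.0], 0.43)]
scene tray [([288.0, 157.0, 51.0, 33.0], 0.69)]
scene tray_grip [([290.0, 158.0, 48.0, 35.0], 0.91)]
scene cover [([340.0, 199.0, 58.0, 37.0], 0.95), ([205.0, 142.0, 36.0, 18.0], 0.62)]
scene cover_grip [([339.0, 200.0, 59.0, 31.0], 0.91), ([204.0, 140.0, 33.0, 27.0], 0.62)]
scene weight_1 []
scene dropper_bottle []
scene vial_violet []
scene vial_stray [([253.0, 114.0, 10.0, 14.0], 0.39)]
{'time': 0.9, 'joint_positions': [1.165, 0.321, -0.07, 1.45, 0.023, 1.371, -0.057], 'qd': [0.001, -0.0, 0.0, -0.001, -0.001, -0.001, 0.0], 'joint_torque': [0.001, -49.11, -0.403, -31.277, -0.064, 0.034, 0.0], 'position': [0.265, -0.594, 0.193], 'tool_rot': [3.073, 0.655, -0.0], 'ft_force': [-0.259, -0.69, -0.156], 'torque': [-0.008, -0.006, 0.008], 'grip_width': 1.0}
```

View pics/a.png

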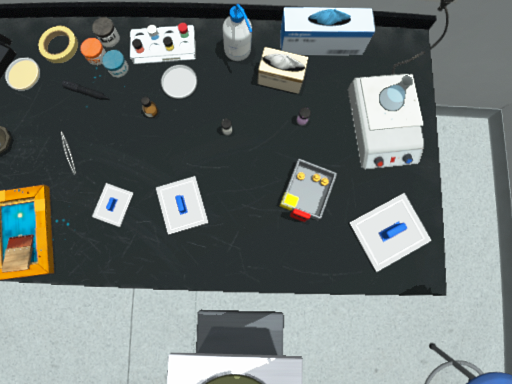

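View pics/b.png

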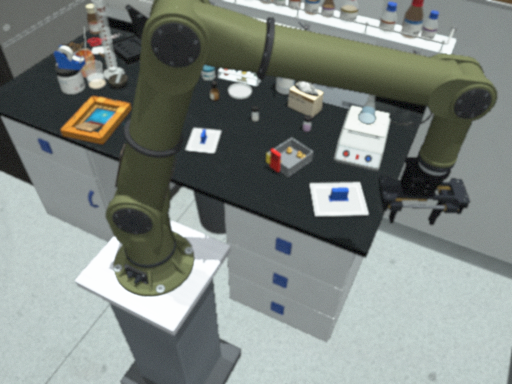

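Three cover candidates appear in the top view: small (112,205), middle (182,205) and large (391,232). I'll measure each plate against 122 x 102 mm.

```bash
python3 - <<'E'
from h import *
a=cv2.imread('pics/a.png')
hsv=cv2.cvtColor(a,cv2.COLOR_BGR2HSV)
g=cv2.cvtColor(a,cv2.COLOR_BGR2GRAY)
for (u,v) in [(112,205),(182,205),(391,232)]:
    m=((g>150)*255).astype(np.uint8); s=np.zeros_like(m); s[v-50:v+50,max(0,u-45):u+45]=m[v-50:v+50,max(0,u-45):u+45]
    n,l,st,c=cv2.connectedComponentsWithStats(s); k=min(range(1,n),key=lambda i:(np.hypot(*(c[i]-[u,v])) if st[i,4]>300 else 1e9))
    cn=max(cv2.findContours((l==k).astype(np.uint8),cv2.RETR_EXTERNAL,cv2.CHAIN_APPROX_NONE)[0],key=len)
    P=at_z('top',cn[:,0],0.008)
    r=cv2.minAreaRect((P[:,:2]*1000).astype(np.float32)); print(u,v,np.round(r[0]),np.round(r[1],1),r[2])
# tray: rim
m=ctrl.masks_of('top','tray')[0]['region']  # costs .05 s
cn=max(cv2.findContours(m.astype(np.uint8),cv2.RETR_EXTERNAL,cv2.CHAIN_APPROX_NONE)[0],key=len)
r=cv2.minAreaRect((at_z('top',cn[:,0],0.04)[:,:2]*1000).astype(np.float32)); print('tray',r)
for nm,lo,hi in [('red',(0,150,80),(8,255,255)),('yel',(25,150,100),(35,255,255))]:
    mm=cv2.inRange(hsv,lo,hi); mm[:,:270]=0; mm[:,345:]=0; mm[:150]=0; q=np.argwhere(mm)[:,::-1]; print(nm,len(q),q.mean(0),at_z('top',q.mean(0),.06))
for n,uv,z in [('bottle',(149,107),.05),('stray',(226,127),.05),('violet',(303,117),.05)]: print(n,at_z('top',uv,z))
ci=ctrl.camera_info('top');print(ray('top',[(0,0)])[0])
big=np.hstack([cv2.resize(a[150:270,80:220],None,fx=3,fy=3),cv2.resize(a[150:270,270:390],None,fx=3,fy=3)]);cv2.imwrite('pics/c.png',big)
E
```

```text
112 205 [502. 319.] [76.5 90.9] 72.52098846435547
182 205 [508. 146.] [122.2 102.4] 18.893274307250977
391 232 [ 458. -376.] [137.4 165.1] 29.015607833862305
tray ((750.2205810546875, 241.008544921875), (63.055389404296875, 33.25231170654297), 39.06120681762695)
red 143 [300.06293706 214.76223776] [[ 0.48559655 -0.14179016  0.06      ]]
yel 175 [294.98857143 195.79428571] [[ 0.53023312 -0.12934817  0.06      ]]
bottle [[0.74473524 0.23648686 0.05      ]]
stray [[0.6982158  0.04140972 0.05      ]]
violet [[ 0.73191225 -0.14875646  0.05      ]]
[ 0.37029238 -0.02079482  0.96187514]
```

View pics/c.png

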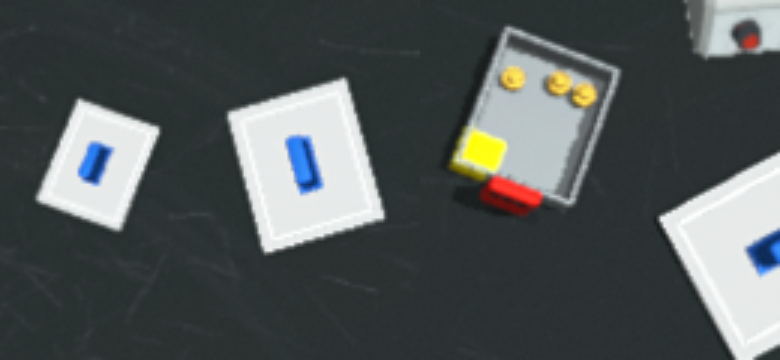

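The middle cover measures 122 x 102 mm, so it is the one meant. The left one is 91 x 76 mm and the right one 165 x 137 mm. Next I'll compute the move there, passing over the tray on the way.

```bash
cat >> h.py <<'E'
def goto(p,yaw=None,s=None):
    "print dp, turn for TCP target p (world), tool-x yaw in deg"
    s=s or ctrl.get_state(); M=R.from_rotvec(s['tool_rot']).as_matrix()
    d=M.T@(np.array(p)-s['position'])/.03; y=np.degrees(np.arctan2(M[1,0],M[0,0]))
    t=0 if yaw is None else -((yaw-y+90)%180-90)/5
    print('dp',np.round(d,2).tolist(),'turn',round(t,2),'| pos',np.round(s['position'],4),'yaw',round(y,2),'t',s['time'])
E
python3 - <<'E'
from h import *
goto((.508,-.2,.24),18.9);goto((.508,.146,.2),18.9)
for p in [(298.3,159.3),(336,173.3),(320,218.3)]: print(at_z('top',p,.04))
E
```

```text
dp [12.75, -8.68, -1.59] turn 1.03 | pos [ 0.2649 -0.5936  0.1925] yaw 24.06 t 0.95
dp [17.45, -19.21, -0.25] turn 1.03 | pos [ 0.2649 -0.5936  0.1925] yaw 24.06 t 0.95
[[ 0.62506808 -0.13898898  0.04      ]]
[[ 0.59312645 -0.2322091   0.04      ]]
[[ 0.48112214 -0.19252202  0.04      ]]
```

Emit:
move_arm --pt "12.75 -8.7 -1.6" --pt "12.75 -8.7 -1.6" --pt "12.75 -8.7 -1.6" --pt "12.75 -8.7 -1.6" --pt "12.75 -8.7 -1.6" --turn '[1.03,1.03,1.03,1.03,1.03]' --jaw '[1,1,1,1,1]'

```text
time: 1.45
position: [0.3962, -0.3801, 0.2187]
tool_rot: [3.098, 0.515, 0.001]
ft_force: [0.9, -0.1, -0.4]
grip_width: 1.0
```

```bash
python3 - <<'E'
from h import *
goto((.50,-.15,.24),18.9);goto((.508,.146,.2),18.9)
E
```

```text
dp [5.76, -6.14, -0.71] turn -0.0 | pos [ 0.3962 -0.3801  0.2187] yaw 18.89 t 1.45
dp [9.2, -15.39, 0.61] turn -0.0 | pos [ 0.3962 -0.3801  0.2187] yaw 18.89 t 1.45
```

Emit:
move_arm --pt "5.7 -6.1 -0.7" --pt "5.7 -6.1 -0.7" --pt "5.7 -6.1 -0.7" --pt "5.7 -6.1 -0.7" --pt "5.7 -6.1 -0.7" --turn '[0,0,0,0,0]' --jaw '[1,1,1,1,1]'

```text
time: 1.95
position: [0.4978, -0.1527, 0.2397]
tool_rot: [3.098, 0.515, 0.001]
ft_force: [0.7, 0.4, 0.2]
grip_width: 1.0
```

```bash
python3 - <<'E'
from h import *
snap('wrist','w1.png'); np.save('w1.npy',np.array(ctrl.camera_info('wrist'),dtype=object),allow_pickle=True)
goto((.508,.146,.18),18.9)
print(ray('wrist',[(256,192)]))
E
```

```text
dp [3.4, -8.96, 2.07] turn 0.15 | pos [ 0.502  -0.1417  0.2408] yaw 19.63 t 2.0
(array([ 0.57401688, -0.11674715,  0.43405348]), array([[-0.28084451, -0.1061637 , -0.95423017]]))
```

View pics/w1.png

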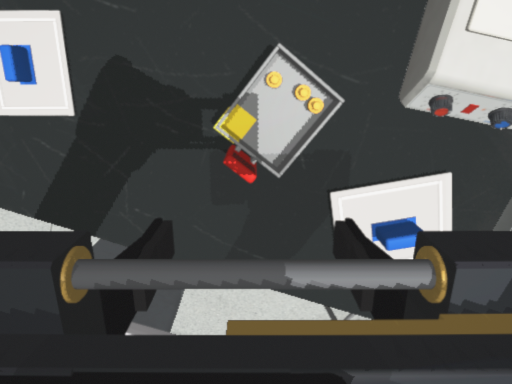

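```bash
cat >> h.py <<'E'
def fit(n,obj,uv,x0,ci=None):
    "fit planar pose (x,y,yaw) of object points to pixels"
    from scipy.optimize import least_squares
    ci=ci or ctrl.camera_info(n); obj=np.array(obj,float); uv=np.array(uv,float)
    def P(q): c,s=np.cos(q[2]),np.sin(q[2]); return np.c_[q[0]+c*obj[:,0]-s*obj[:,1],q[1]+s*obj[:,0]+c*obj[:,1],obj[:,2]]
    r=least_squares(lambda q:(proj(n,P(q),ci)-uv).ravel(),x0); print(n,np.round(r.x[:2],4),round(np.degrees(r.x[2]),2),'res',np.round(r.fun,1)); return r.x
E
python3 - <<'E'
from h import *
im=snap('wrist','w2.png'); ci=ctrl.camera_info('wrist')
g=cv2.cvtColor(im,cv2.COLOR_RGB2GRAY)
c=np.array([[280,44],[344,100],[278,176]],np.float32).reshape(-1,1,2)
obj=[(.06,.05,.04),(.06,-.05,.04),(-.06,-.05,.04)]
q=fit('wrist',obj,c[:,0],(.553,-.166,-.34),ci)
fit('top',obj,[(298.3,159.3),(336,173.3),(320,218.3)],(.553,-.166,-.34))
# overlay on enlarged crops
def draw(n,im,q,box,f):
    v=cv2.resize(im[box[1]:box[3],box[0]:box[2]],None,fx=4,fy=4)[:,:,::-1].copy()
    C,S=np.cos(q[2]),np.sin(q[2])
    for sx,sy,z in [(.06,.05,.04),(.056,.046,.04),(.06,.05,0)]:
        o=np.array([(sx,sy),(sx,-sy),(-sx,-sy),(-sx,sy)])
        P=np.c_[q[0]+C*o[:,0]-S*o[:,1],q[1]+S*o[:,0]+C*o[:,1],np.full(4,z)]
        p=(proj(n,P,ci)-box[:2]+.5)*4
        cv2.polylines(v,[p.astype(int)],True,(0,0,255) if z else (255,0,0),1)
    cv2.imwrite(f,v)
draw('wrist',im,q,(200,30,360,190),'pics/w2o.png')
goto((.508,.146,.18),18.9)
E
```

```text
wrist [ 0.5567 -0.1573] -19.55 res [-0.6 -1.8  0.6  0.6  0.   1.6]
top [ 0.5531 -0.1655] -19.36 res [-0.3 -0.5  0.2 -0.   0.1  0.5]
dp [3.49, -9.07, 2.04] turn 0.15 | pos [ 0.5006 -0.1455  0.2404] yaw 19.66 t 2.05
```

View pics/w2o.png

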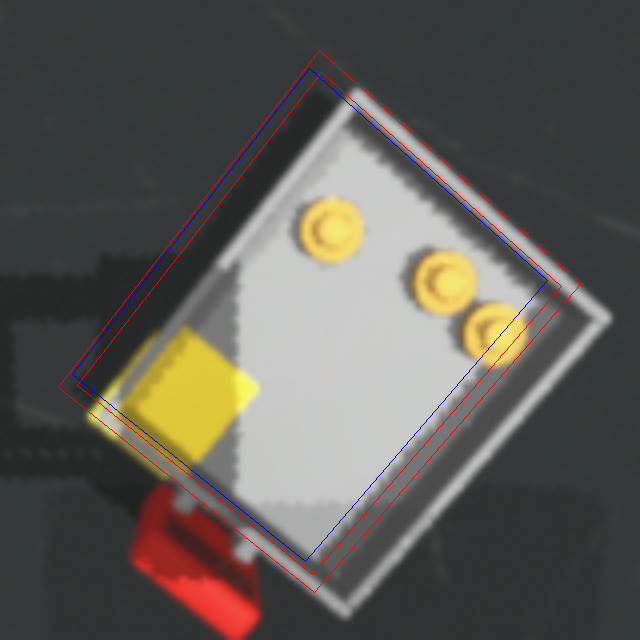

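```bash
python3 - <<'E'
from h import *
obj=[(.06,.05,.04),(.06,-.05,.04),(-.06,-.05,.04)]
fit('wrist',obj,[(289.5,53),(352.3,109.5),(286.5,183.7)],(.553,-.166,-.34))
E
```

```text
wrist [ 0.5509 -0.1707] -19.79 res [-0.5 -1.3  0.8  0.1 -0.3  1.5]
```

Emit:
move_arm --pt "3.4 -9 2" --pt "3.4 -9 2" --pt "3.4 -9 2" --pt "3.4 -9 2" --pt "3.4 -9 2" --turn '[0,0,0,0,0]' --jaw '[1,1,1,1,1]'

```text
time: 2.55
position: [0.5049, 0.0916, 0.1882]
tool_rot: [3.098, 0.515, 0.002]
ft_force: [0.9, -0.9, -0.7]
grip_width: 0.999
```

```bash
python3 - <<'E'
from h import *
goto((.508,.146,.18),18.9);goto((.508,.146,.12),18.9)
E
```

```text
dp [0.69, -1.68, 0.27] turn -0.01 | pos [0.5049 0.0916 0.1882] yaw 18.87 t 2.55
dp [0.68, -1.68, 2.27] turn -0.01 | pos [0.5049 0.0916 0.1882] yaw 18.87 t 2.55
```

Emit:
move_arm --pt "0.7 -1.7 1" --pt "0.7 -1.7 1" --pt "0.7 -1.7 1" --pt "0.7 -1.7 1" --pt "0.7 -1.7 1" --turn '[0,0,0,0,0]' --jaw '[1,1,1,1,1]'

```text
time: 3.05
position: [0.5093, 0.1427, 0.1589]
tool_rot: [3.099, 0.51, 0.002]
ft_force: [0.5, -0.2, 0.2]
grip_width: 0.999
```

```bash
python3 - <<'E'
from h import *
a=snap('wrist','w3.png'); c1=ctrl.camera_info('wrist'); ci=c1
goto((.508,.146,.06),18.9)
hsv=cv2.cvtColor(a,cv2.COLOR_RGB2HSV)
m=cv2.inRange(hsv,(100,120,60),(125,255,255));n,l,st,c=cv2.connectedComponentsWithStats(m)
print([(s.tolist(),x.round(1).tolist()) for s,x in zip(st,c) if s[4]>150])
print(proj('wrist',[(.508,.146,.04)],ci))
for r in ctrl.masks_of('wrist','cover')[:3]:
    cn=max(cv2.findContours(r['region'].astype(np.uint8),cv2.RETR_EXTERNAL,cv2.CHAIN_APPROX_NONE)[0],key=len)
    q=cv2.minAreaRect((at_z('wrist',cn[:,0],.008,ci)[:,:2]*1000).astype(np.float32));print(r['confidence'],q)
# top view refined
a=cv2.imread('pics/a.png');h2=cv2.cvtColor(a,cv2.COLOR_BGR2HSV);m=cv2.inRange(h2,(100,120,60),(125,255,255));m[:,:150]=0;m[:,215:]=0;m[:170]=0;m[240:]=0
q=np.argwhere(m)[:,::-1];print(q.mean(0),at_z('top',q.mean(0),.03))
E
```

```text
dp [-0.01, -0.12, 3.3] turn -0.04 | pos [0.5092 0.1429 0.1589] yaw 18.69 t 3.1
[([0, 0, 512, 384, 195265], [256.0, 191.8]), ([70, 100, 33, 32, 599], [85.8, 116.2]), ([241, 144, 18, 46, 744], [249.3, 165.5])]
[[249.52934931 170.16850384]]
0.81 ((507.6761779785156, 145.96896362304688), (123.9541015625, 101.94721984863281), 18.624221801757812)
0.59 ((502.46624755859375, 318.2809753417969), (75.23662567138672, 90.0324935913086), 72.5884017944336)
[180.88652482 204.09929078] [[0.50575956 0.1430045  0.03      ]]
```

View pics/w3.png

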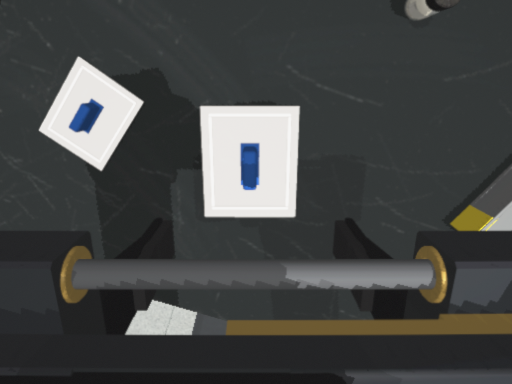

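The wrist view shows the middle cover at (250,162) with its bar at (249,166). It agrees with the top-view fix, so I'm descending.

Emit:
move_arm --pt "-0.02 -0.1 4.8" --pt "-0.02 -0.1 4.8" --pt "-0.02 -0.1 4.8" --pt "-0.02 -0.1 4.8" --pt "-0.02 -0.1 4.8" --turn '[0,0,0,0,0]' --jaw '[1,1,1,1,1]'

```text
time: 3.65
position: [0.5072, 0.1472, 0.015]
tool_rot: [-3.099, -0.514, 0.0]
ft_force: [0.7, 0.3, 1.0]
grip_width: 1.0
```

```bash
python3 - <<'E'
from h import *
goto((.508,.146,.014),18.7)
E
```

```text
dp [0.01, 0.05, 0.03] turn 0.03 | pos [0.5072 0.1472 0.015 ] yaw 18.84 t 3.65
```

Emit:
move_arm --pt "0 0 0" --pt "0 0 0" --pt "0 0 0" --pt "0 0 0" --pt "0 0 0" --turn '[0,0,0,0,0]' --jaw '[-1,-1,-1,-1,-1]' --grip_force 15

```text
time: 4.15
position: [0.5071, 0.1478, 0.0147]
tool_rot: [3.099, 0.516, 0.001]
ft_force: [0.0, 1.1, 0.0]
grip_width: 0.633
```

Emit:
move_arm --pt "0 0 -1" --pt "0 0 -3" --pt "0 0 -5" --pt "0 0 -5" --pt "0 0 -5" --turn '[0,0,0,0,0]' --jaw '[-1,-1,-1,-1,-1]'

```text
time: 4.65
position: [0.5092, 0.1487, 0.1682]
tool_rot: [3.098, 0.516, 0.012]
ft_force: [0.4, 0.5, 0.4]
grip_width: 0.17
```

```bash
python3 - <<'E'
from h import *
goto((.552,-.168,.165),-19.5)
E
```

```text
dp [-2.07, 10.45, 0.11] turn 7.68 | pos [0.5092 0.1487 0.1682] yaw 18.91 t 4.65
```

```bash
python3 - <<'E'
from h import *
a=snap('wrist','w4.png');b=snap('top','t4.png'); s=ctrl.get_state();print(s['grip_width'],s['ft_force'],s['position'])
cv2.imwrite('pics/w4c.png',np.hstack([a,b])[::1,:,::-1][:, :][:384])
cv2.imwrite('pics/w4c.png',cv2.resize(np.hstack([a,b[100:292,100:356].repeat(2,0).repeat(2,1)])[:,:,::-1],(800,300)))
E
```

```text
0.07874402453424259 [ 0.49050353 -0.21633237 -0.70624016] [0.50665584 0.1476004  0.16412008]
```

View pics/w4c.png

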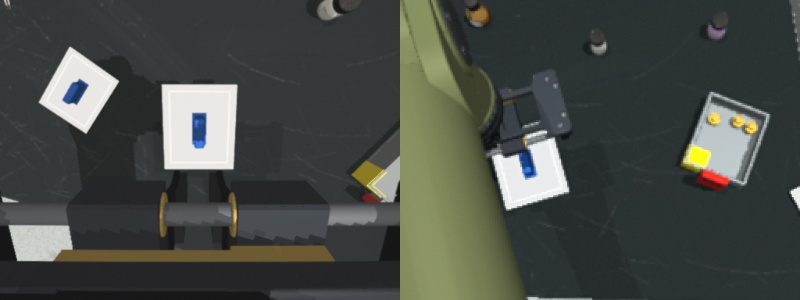

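The fingers close slowly (about 1 s) and I lifted too soon, so the cover is still undisturbed on the bench. I'll reopen, descend again and wait longer for the close.

Emit:
move_arm --pt "0 0 0" --pt "0 0 0" --pt "0 0 0" --pt "0 0 1.5" --pt "0 0 2.5" --turn '[0,0,0,0,0]' --jaw '[0.2,0.2,0.2,0.2,0.2]'

```text
time: 5.25
position: [0.5061, 0.1475, 0.0872]
tool_rot: [3.099, 0.516, -0.002]
ft_force: [0.1, -0.2, -0.1]
grip_width: 0.451
```

```bash
python3 - <<'E'
from h import *
print(ctrl.get_state()['grip_width']);goto((.508,.1465,.014),18.7)
E
```

```text
0.45097633878831117
dp [0.05, 0.05, 2.44] turn 0.04 | pos [0.5061 0.1475 0.0872] yaw 18.9 t 5.25
```

Emit:
move_arm --pt "0.05 0.05 1" --pt "0.05 0.05 2.45" --pt "0.05 0.05 2.45" --pt "0.05 0.05 2.45" --pt "0.05 0.05 2.45" --turn '[0,0,0,0,0]' --jaw '[0.2,0.2,0.2,0.0,-1]'

```text
time: 5.75
position: [0.5102, 0.1475, 0.0176]
tool_rot: [-3.099, -0.516, -0.005]
ft_force: [0.2, -0.4, -0.1]
grip_width: 0.495
```

Emit:
move_arm --pt "0 0 0" --pt "0 0 0" --pt "0 0 0" --pt "0 0 0" --pt "0 0 0" --turn '[0,0,0,0,0]' --jaw '[-1,-1,-1,-1,-1]' --grip_force 15

```text
time: 6.25
position: [0.5088, 0.1468, 0.0159]
tool_rot: [3.099, 0.516, 0.0]
ft_force: [0.1, -0.3, -0.5]
grip_width: 0.055
```

Emit:
move_arm --pt "0 0 0" --pt "0 0 0" --pt "0 0 0" --pt "0 0 0" --pt "0 0 0" --turn '[0,0,0,0,0]' --jaw '[-1,-1,-1,-1,-1]'

```text
time: 6.75
position: [0.5086, 0.1468, 0.0157]
tool_rot: [3.099, 0.516, -0.0]
ft_force: [0.1, -0.4, -0.3]
grip_width: 0.006
```

```bash
python3 - <<'E'
from h import *
a=snap('wrist','w5.png');b=snap('top'); s=ctrl.get_state();print(s['grip_width'],s['ft_force'],s['position'],s['joint_positions'])
print(proj('wrist',[s['position'],(.508,.146,.0)]),proj('top',[s['position']]))
cv2.imwrite('pics/w5c.png',cv2.resize(np.hstack([a,b[150:246,120:248].repeat(4,0).repeat(4,1)])[:,:,::-1],(800,300)))
E
```

```text
0.00880332633754751 [-0.0133861   0.33802076  0.0934408 ] [0.50863541 0.14680187 0.01566954] [ 0.28518568  0.30309411 -0.69396126  1.92314703  0.2297158   0.99484812
 -1.7535404 ]
[[253.15344355 215.32615784]
 [253.96727348 207.85690295]] [[180.38916543 203.7622408 ]]
```

View pics/w5c.png

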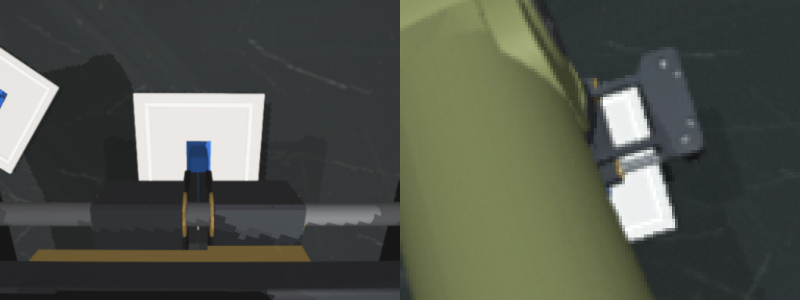

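```bash
python3 - <<'E'
from h import *
a=cv2.imread('pics/w5.png');h=cv2.cvtColor(a,cv2.COLOR_BGR2HSV)
m=cv2.inRange(h,(100,120,40),(125,255,255));n,l,st,c=cv2.connectedComponentsWithStats(m);print([s.tolist() for s in st if s[4]>60])
C,S=np.cos(np.radians(18.7)),np.sin(np.radians(18.7))
def W(x,y,z): return (.508+C*x-S*y,.146+S*x+C*y,z)
for p in [(.02,.007,.04),(.02,-.007,.04),(-.02,.007,.04),(.0095,.007,.04),(.02,.007,.008),(.061,.051,.008),(.061,-.051,.008)]: print(p,proj('wrist',[W(*p)]).round(0))
v=cv2.resize(a[160:340,180:330],None,fx=3.3,fy=3.3); cv2.imwrite('pics/w5d.png',v)
E
```

```text
[[0, 0, 512, 384, 195281], [0, 115, 8, 22, 100], [239, 181, 31, 78, 1227]]
(0.02, 0.007, 0.04) [[241. 199.]]
(0.02, -0.007, 0.04) [[267. 199.]]
(-0.02, 0.007, 0.04) [[242. 265.]]
(0.0095, 0.007, 0.04) [[242. 217.]]
(0.02, 0.007, 0.008) [[243. 183.]]
(0.061, 0.051, 0.008) [[170. 117.]]
(0.061, -0.051, 0.008) [[339. 118.]]
```

View pics/w5d.png

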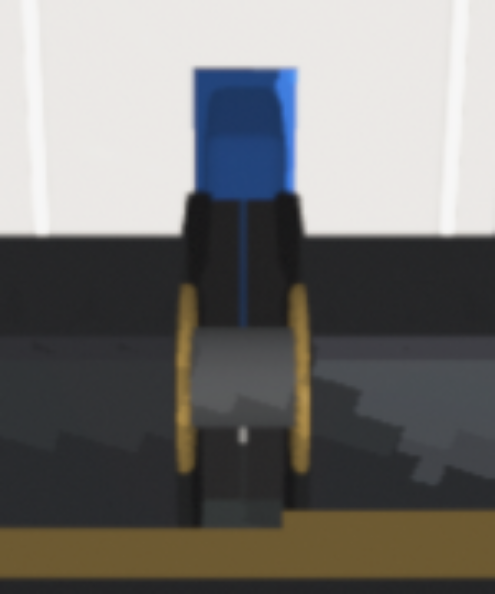

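Emit:
move_arm --pt "0 0 -0.5" --pt "0 0 -1" --pt "0 0 -1.5" --pt "0 0 -1.5" --pt "0 0 -1.5" --turn '[0,0,0,0,0]' --jaw '[-1,-1,-1,-1,-1]'

```text
time: 7.35
position: [0.5093, 0.1468, 0.0616]
tool_rot: [3.098, 0.515, 0.003]
ft_force: [0.1, 1.4, -0.5]
grip_width: 0.005
```

```bash
python3 - <<'E'
from h import *
a=snap('wrist','w6.png');s=ctrl.get_state();print(s['grip_width'],s['ft_force'],s['position'])
h=cv2.cvtColor(a,cv2.COLOR_RGB2HSV)
m=cv2.inRange(h,(100,120,40),(125,255,255));n,l,st,c=cv2.connectedComponentsWithStats(m);print([s.tolist() for s in st if s[4]>60])
C,S=np.cos(np.radians(18.7)),np.sin(np.radians(18.7))
def W(x,y,z): return (.508+C*x-S*y,.146+S*x+C*y,z)
for p in [(.02,.007,.008),(.02,-.007,.008),(.02,.007,.04),(-.02,.007,.04)]: print(p,proj('wrist',[W(*p),np.add(W(*p),(0,0,.045))]).round(0))
cv2.imwrite('pics/w6d.png',cv2.resize(a[80:340,130:380,::-1],None,fx=2.2,fy=2.2))
E
```

```text
0.004614344413365188 [ 0.57906636 -0.23984487  0.50723941] [0.50866118 0.14661291 0.06084745]
[[0, 0, 512, 384, 193866], [0, 105, 52, 46, 1436], [242, 166, 24, 65, 1306]]
(0.02, 0.007, 0.008) [[245. 166.]
 [243. 183.]]
(0.02, -0.007, 0.008) [[263. 166.]
 [265. 183.]]
(0.02, 0.007, 0.04) [[243. 177.]
 [241. 199.]]
(-0.02, 0.007, 0.04) [[244. 232.]
 [242. 264.]]
```

View pics/w6d.png

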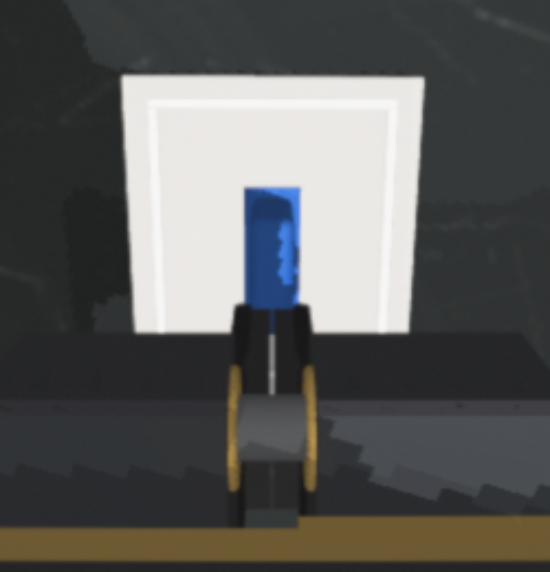

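```bash
python3 - <<'E'
from h import *
s=ctrl.get_state();M=R.from_rotvec(s['tool_rot']).as_matrix();p=np.array(s['position'])
for x in (0,.0095,.0125):
  print(x,[(d,proj('wrist',[p+M@[x,0,-d/1000]]).round(0).tolist()[0]) for d in (0,10,20,30,40,50)])
E=np.array(ctrl.camera_info('wrist')['extrinsics']); print('cam in tool',M.T@(-E[:3,:3].T@E[:3,3]-p), (E[:3,:3]@M).round(2))
goto((.508,.1465,.014),18.7)
E
```

```text
0 [(0, [253.0, 215.0]), (10, [253.0, 221.0]), (20, [253.0, 228.0]), (30, [253.0, 236.0]), (40, [253.0, 244.0]), (50, [253.0, 254.0])]
0.0095 [(0, [253.0, 201.0]), (10, [253.0, 207.0]), (20, [253.0, 213.0]), (30, [253.0, 220.0]), (40, [253.0, 227.0]), (50, [253.0, 236.0])]
0.0125 [(0, [253.0, 197.0]), (10, [253.0, 202.0]), (20, [253.0, 208.0]), (30, [253.0, 214.0]), (40, [253.0, 222.0]), (50, [253.0, 230.0])]
cam in tool [ 7.74238238e-02  8.91809854e-05 -1.92819050e-01] [[-0.    1.   -0.  ]
 [ 0.96  0.    0.28]
 [ 0.28  0.   -0.96]]
dp [-0.02, -0.0, 1.56] turn 0.04 | pos [0.5087 0.1466 0.0608] yaw 18.89 t 7.4
```

Emit:
move_arm --pt "0 0 0" --pt "0 0 0" --pt "0 0 0" --pt "0 0 0" --pt "0 0 0" --turn '[0,0,0,0,0]' --jaw '[0.2,0.2,0.2,0.2,0.2]'

```text
time: 7.9
position: [0.5086, 0.1468, 0.0605]
tool_rot: [-3.099, -0.516, 0.0]
ft_force: [-0.2, 0.7, 0.1]
grip_width: 0.375
```

The images put the fingertips about 25–30 mm behind the reported TCP. I'll go lower in stages and watch the force.

Emit:
move_arm --pt "0 0 1" --pt "0 0 2" --pt "0 0 2.2" --pt "0 0 2.2" --pt "0 0 2.2" --turn '[0,0,0,0,0]' --jaw '[0.0,0.0,0.0,0.0,0.0]'

```text
time: 8.4
position: [0.5096, 0.1473, -0.0042]
tool_rot: [-3.099, -0.516, -0.003]
ft_force: [-0.6, -0.5, 0.5]
grip_width: 0.501
```

Emit:
move_arm --pt "0 0 0.15" --pt "0 0 0.3" --pt "0 0 0.3" --turn '[0,0,0]' --jaw '[0.0,0.0,0.0]'

```text
time: 8.7
position: [0.5085, 0.1467, -0.0144]
tool_rot: [3.099, 0.516, -0.0]
ft_force: [-0.9, -0.9, 0.5]
grip_width: 0.5
```

Emit:
move_arm --pt "0 0 0" --pt "0 0 0" --pt "0 0 0" --pt "0 0 0" --pt "0 0 0" --turn '[0,0,0,0,0]' --jaw '[-1,-1,-1,-1,-1]' --grip_force 15

```text
time: 9.2
position: [0.5087, 0.1468, -0.0142]
tool_rot: [3.099, 0.516, 0.0]
ft_force: [0.2, 0.7, 0.5]
grip_width: 0.161
```

Emit:
move_arm --pt "0 0 0" --pt "0 0 0" --pt "0 0 0" --turn '[0,0,0]' --jaw '[-1,-1,-1]'

```text
time: 9.5
position: [0.5087, 0.1468, -0.0142]
tool_rot: [3.099, 0.516, 0.0]
ft_force: [-0.7, 0.1, 1.8]
grip_width: 0.162
```

Emit:
move_arm --pt "0 0 -0.5" --pt "0 0 -2" --pt "0 0 -3.5" --pt "0 0 -5" --pt "0 0 -5" --turn '[0,0,0,0,0]' --jaw '[-1,-1,-1,-1,-1]'

```text
time: 10.0
position: [0.5131, 0.1488, 0.1433]
tool_rot: [3.098, 0.517, 0.02]
ft_force: [0.5, 0.4, 0.4]
grip_width: 0.163
```

```bash
python3 - <<'E'
from h import *
a=snap('wrist','w7.png');s=ctrl.get_state();print(s['grip_width'],s['ft_force'])
h=cv2.cvtColor(a,cv2.COLOR_RGB2HSV)
m=cv2.inRange(h,(100,120,40),(125,255,255));n,l,st,c=cv2.connectedComponentsWithStats(m);print([s.tolist() for s in st if s[4]>60])
goto((.552,-.168,.135),-19.5,s)
E
```

```text
0.15879350583074306 [ 0.40822202 -0.63868244 -1.57869571]
[[0, 0, 512, 384, 193853], [67, 107, 35, 34, 648], [236, 196, 35, 63, 1990], [241, 290, 25, 5, 117]]
dp [-2.13, 10.4, 0.17] turn 7.68 | pos [0.5112 0.1478 0.1401] yaw 18.92 t 10.05
```

Emit:
move_arm --pt "-0.2 1 0" --pt "-0.5 2.4 0" --pt "-0.8 3.9 0" --pt "-1.1 5.4 0" --pt "-1.4 6.9 0" --turn '[1,2.5,4,5.5,7]' --jaw '[-1,-1,-1,-1,-1]'

```text
time: 10.55
position: [0.5349, -0.0642, 0.1348]
tool_rot: [3.109, -0.447, -0.003]
ft_force: [1.3, 1.2, -0.1]
grip_width: 0.16
```

```bash
python3 - <<'E'
from h import *
goto((.552,-.168,.125),-19.5)
E
```

```text
dp [1.52, 3.16, 0.33] turn 0.62 | pos [ 0.5349 -0.0642  0.1348] yaw -16.38 t 10.55
```

Emit:
move_arm --pt "0.5 1.1 0.1" --pt "1.0 2.2 0.2" --pt "1.4 2.9 0.3" --pt "1.52 3.16 0.33" --pt "1.52 3.16 0.33" --turn '[0.6,0.6,0.6,0.6,0.6]' --jaw '[-1,-1,-1,-1,-1]'

```text
time: 11.05
position: [0.5525, -0.1669, 0.1247]
tool_rot: [-3.097, 0.524, 0.004]
ft_force: [-0.5, 0.4, 0.3]
grip_width: 0.162
```

Emit:
move_arm --pt "0 0 0" --pt "0 0 0" --pt "0 0 0" --turn '[0,0,0]' --jaw '[-1,-1,-1]'

```text
time: 11.35
position: [0.5537, -0.1646, 0.1262]
tool_rot: [-3.099, 0.517, -0.001]
ft_force: [-0.2, 0.5, -0.7]
grip_width: 0.16
```

```bash
python3 - <<'E'
from h import *
a=snap('wrist','w8.png');s=ctrl.get_state();ci=ctrl.camera_info('wrist');goto((.552,-.168,.125),-19.5,s)
t=snap('top','t8.png')
def crop(i,b,f): return cv2.resize(i[b[1]:b[3],b[0]:b[2],::-1],(400,400))
cv2.imwrite('pics/w8c.png',np.hstack([cv2.resize(a[:250,100:430,::-1],(500,379)),cv2.resize(t[140:250,260:345,::-1],(293,379))]))
E
```

```text
dp [-0.02, 0.11, 0.04] turn 0.1 | pos [ 0.5537 -0.165   0.1262] yaw -18.98 t 11.4
```

View pics/w8c.png

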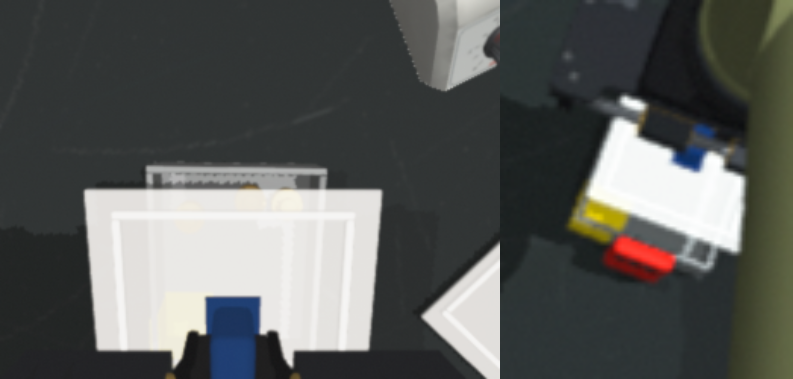

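```bash
python3 - <<'E'
from h import *
ci=ctrl.camera_info('wrist');s=ctrl.get_state();M=R.from_rotvec(s['tool_rot']).as_matrix();p=np.array(s['position'])
T=lambda P:(M.T@(P-p).T).T*1000
a=cv2.imread('pics/w8.png');g=cv2.cvtColor(a,cv2.COLOR_BGR2GRAY)
# edges in columns/rows: refine by gradient
print('rows tray far', [ (c,np.argmax(np.diff(g[100:118,c].astype(int)))+100.5) for c in (215,240,265,290,305)])
print('rows cover far', [ (c,np.argmax(np.diff(g[118:135,c].astype(int)))+118.5) for c in (165,180,330,345)])
for r in (135,170,205,225): print('cover L/R',r,np.argmax(np.diff(g[r,145:175].astype(int)))+145.5,np.argmin(np.diff(g[r,335:360].astype(int)))+335.5)
print('tray L/R',[(r,np.argmax(np.diff(g[r,185:205].astype(int)))+185.5,np.argmin(np.diff(g[r,308:325].astype(int)))+308.5) for r in (114,117,120)])
print('tray',T(at_z('wrist',[(196.4,109.6),(315.8,112.2)],.04,ci)).round(1).tolist())
for d in (0,.004): print('cover',T(at_z('wrist',[(155.4,125.4),(352.1,125.4)],p[2]+.0142+.008+d,ci)).round(1).tolist())
h=cv2.cvtColor(a,cv2.COLOR_BGR2HSV);m=cv2.inRange(h,(100,120,40),(125,255,255));q=np.argwhere(m[190:230]);print('bar cols',q[:,1].min(),q[:,1].max())
E
```

```text
rows tray far [(215, np.float64(109.5)), (240, np.float64(109.5)), (265, np.float64(109.5)), (290, np.float64(110.5)), (305, np.float64(110.5))]
rows cover far [(165, np.float64(124.5)), (180, np.float64(124.5)), (330, np.float64(124.5)), (345, np.float64(124.5))]
cover L/R 135 155.5 351.5
cover L/R 170 158.5 348.5
cover L/R 205 161.5 345.5
cover L/R 225 163.5 343.5
tray L/R [(114, np.float64(196.5), np.float64(315.5)), (117, np.float64(196.5), np.float64(315.5)), (120, np.float64(196.5), np.float64(314.5))]
tray [[60.0, -47.2, 86.1], [57.8, 52.4, 86.1]]
cover [[58.8, -50.4, -22.2], [58.8, 51.3, -22.2]]
cover [[59.3, -49.2, -26.2], [59.2, 50.1, -26.2]]
bar cols 236 511
```

Emit:
move_arm --pt "0.04 0.045 0.6" --pt "0.04 0.045 1.5" --pt "0.04 0.045 2.4" --pt "0.04 0.045 2.9" --pt "0.04 0.045 2.9" --turn '[0.2,0.2,0.2,0.2,0.2]' --jaw '[-1,-1,-1,-1,-1]'

```text
time: 11.95
position: [0.5523, -0.1672, 0.0366]
tool_rot: [-3.093, 0.547, 0.007]
ft_force: [0.7, 0.7, -0.9]
grip_width: 0.163
```

Emit:
move_arm --pt "0 0 0.1" --pt "0 0 0.2" --pt "0 0 0.3" --pt "0 0 0.4" --pt "0 0 0.4" --turn '[0,0,0,0,0]' --jaw '[-1,-1,-1,-1,-1]'

```text
time: 12.45
position: [0.5541, -0.168, 0.0267]
tool_rot: [3.093, -0.548, -0.0]
ft_force: [-0.3, -0.5, -1.0]
grip_width: 0.16
```

```bash
python3 - <<'E'
from h import *
ci=ctrl.camera_info('wrist');a=snap('wrist','w9.png');s=ctrl.get_state();M=R.from_rotvec(s['tool_rot']).as_matrix();p=np.array(s['position'])
print(p,s['ft_force'])
g=cv2.cvtColor(a,cv2.COLOR_RGB2GRAY)
for c in (165,200,250,300,340): print(c,g[108:150,c].tolist())
for r in (140,180,220): print(r,g[r,140:175].tolist(),g[r,330:365].tolist())
E
```

```text
[ 0.5541433  -0.16802984  0.0268318 ] [ 0.2291627  -0.06439133 -0.4969323 ]
165 [59, 56, 54, 54, 52, 52, 52, 52, 53, 54, 53, 54, 54, 55, 57, 71, 119, 199, 228, 232, 232, 232, 232, 232, 230, 230, 230, 230, 230, 230, 231, 231, 231, 231, 231, 231, 232, 232, 231, 231, 232, 232]
200 [53, 52, 52, 52, 52, 52, 52, 52, 52, 54, 63, 72, 74, 75, 75, 78, 122, 207, 230, 232, 232, 232, 232, 232, 232, 232, 232, 233, 232, 232, 228, 233, 242, 245, 245, 244, 241, 235, 233, 232, 233, 232]
250 [52, 51, 53, 52, 52, 52, 53, 52, 53, 56, 82, 82, 76, 75, 74, 77, 112, 200, 228, 232, 232, 232, 232, 232, 232, 232, 232, 233, 233, 232, 228, 232, 242, 245, 245, 244, 241, 235, 232, 232, 232, 232]
300 [51, 52, 52, 52, 52, 52, 52, 53, 52, 53, 77, 80, 75, 75, 74, 74, 108, 194, 226, 232, 232, 232, 232, 231, 232, 232, 232, 232, 232, 232, 229, 232, 241, 244, 245, 245, 242, 238, 236, 236, 236, 236]
340 [52, 52, 52, 52, 52, 51, 52, 52, 51, 51, 52, 51, 51, 48, 47, 57, 114, 191, 224, 230, 230, 230, 229, 228, 228, 229, 229, 230, 230, 230, 230, 229, 229, 229, 229, 229, 228, 228, 228, 227, 227, 227]
140 [52, 52, 52, 52, 53, 52, 
[... 230 characters left out ...]
 223, 187, 107, 59, 52, 53, 53, 51, 52, 51, 52, 52, 52, 52, 52, 52]
180 [37, 37, 37, 37, 37, 37, 37, 37, 37, 36, 35, 32, 31, 31, 31, 31, 32, 31, 50, 121, 203, 223, 227, 231, 232, 232, 233, 232, 231, 230, 229, 229, 229, 229, 229] [244, 241, 234, 232, 233, 232, 232, 230, 227, 226, 226, 226, 226, 226, 227, 226, 220, 174, 77, 46, 47, 46, 47, 47, 47, 46, 46, 47, 47, 46, 46, 46, 46, 48, 46]
220 [38, 38, 37, 37, 37, 37, 38, 36, 37, 37, 36, 37, 37, 37, 37, 34, 32, 31, 31, 32, 30, 38, 82, 159, 219, 226, 229, 232, 232, 232, 232, 232, 230, 229, 229] [232, 233, 232, 232, 230, 227, 226, 226, 226, 227, 226, 226, 225, 205, 139, 64, 47, 47, 46, 47, 46, 47, 47, 46, 47, 46, 46, 46, 46, 46, 47, 46, 46, 46, 46]
```

```bash
python3 - <<'E'
from h import *
s=ctrl.get_state();M=R.from_rotvec(s['tool_rot']).as_matrix();p=np.array(s['position']);T=lambda P:(M.T@(P-p).T).T*1000
g=cv2.cvtColor(cv2.imread('pics/w9.png'),cv2.COLOR_BGR2GRAY)
for r in (119,121): print(g[r,155:200].tolist(),g[r,305:350].tolist())
print(T(at_z('wrist',[(250,117.3)],0.)),'cover front',T(at_z('wrist',[(250,124.4)],p[2]+.0222)),T(at_z('wrist',[(156.3,140),(351,140)],p[2]+.0222)))
print(proj('wrist',[p+M@[.06,y,p[2]-z] for z in(0,.02,.04) for y in(-.05,.05)]).round(1).tolist())
E
```

```text
[52, 52, 52, 52, 51, 51, 52, 52, 52, 53, 54, 55, 54, 54, 53, 52, 54, 61, 77, 85, 84, 83, 82, 84, 85, 85, 85, 84, 81, 81, 81, 82, 84, 85, 85, 80, 71, 68, 67, 67, 68, 69, 69, 70, 70] [73, 73, 73, 73, 72, 73, 73, 74, 73, 73, 73, 78, 84, 86, 85, 84, 83, 84, 85, 85, 87, 90, 85, 67, 58, 51, 50, 51, 52, 50, 48, 48, 47, 49, 52, 51, 51, 52, 52, 52, 53, 53, 52, 52, 53]
[51, 53, 52, 51, 52, 52, 51, 52, 52, 53, 55, 56, 58, 61, 68, 70, 72, 74, 75, 75, 75, 75, 75, 76, 76, 77, 76, 75, 76, 75, 75, 75, 76, 76, 76, 76, 74, 74, 74, 73, 75, 74, 75, 76, 74] [75, 74, 74, 74, 74, 74, 74, 74, 74, 74, 74, 73, 74, 75, 74, 73, 75, 75, 75, 74, 74, 74, 75, 74, 73, 72, 69, 66, 61, 56, 51, 48, 47, 48, 48, 48, 48, 50, 51, 52, 52, 52, 52, 52, 51]
[[58.67105962 -1.9751674  26.82815082]] cover front [[ 59.27611031  -1.50440624 -22.20361686]] [[ 51.27566764 -50.54856706 -22.21071122]
 [ 51.18605562  51.29401497 -22.19502563]]
[[177.2, 115.4], [328.8, 115.2], [169.7, 118.1], [336.2, 117.9], [160.7, 121.4], [345.2, 121.2]]
```

Emit:
move_arm --pt "0 -0.04 0" --pt "0 -0.04 0.1" --pt "0 -0.04 0.18" --pt "0 -0.04 0.26" --pt "0 -0.04 0.26" --turn '[0,0,0,0,0]' --jaw '[-1,-1,-1,-1,-1]'

```text
time: 13.0
position: [0.5549, -0.1669, 0.0206]
tool_rot: [3.093, -0.548, 0.0]
ft_force: [-4.0, 1.0, 8.6]
grip_width: 0.163
```

```bash
python3 - <<'E'
from h import *
s=ctrl.get_state();print(s['position'],s['ft_force'],s['torque'],s['grip_width'])
E
```

```text
[ 0.55493776 -0.16692897  0.02063972] [-4.03050772  0.9500411   8.63199121] [0.30705231 0.84605522 0.03115468] 0.16335504985319033
```

Emit:
move_arm --pt "0 0 -0.03" --pt "0 0 -0.03" --pt "0 0 -0.03" --pt "0 0 -0.03" --pt "0 0 -0.03" --turn '[0,0,0,0,0]' --jaw '[-0.2,-0.2,-0.2,-0.2,-0.2]'

```text
time: 13.5
position: [0.5544, -0.1669, 0.0197]
tool_rot: [3.093, -0.548, -0.001]
ft_force: [0.1, -0.1, 0.2]
grip_width: 0.392
```

Emit:
move_arm --pt "0 0 -1" --pt "0 0 -2.5" --pt "0 0 -4" --pt "0 0 -4" --pt "0 0 -4" --turn '[0,0,0,0,0]' --jaw '[-0.2,-0.2,-0.2,-0.2,-0.2]'

```text
time: 14.0
position: [0.5555, -0.1671, 0.1412]
tool_rot: [3.093, -0.548, 0.004]
ft_force: [-0.5, -1.2, -0.6]
grip_width: 0.399
```

```bash
python3 - <<'E'
from h import *
ci=ctrl.camera_info('wrist');a=snap('wrist','w10.png');t=snap('top','t10.png');s=ctrl.get_state();print(s['position'],s['grip_width'])
for r in ctrl.masks_of('wrist','cover')[:3]:
    cn=max(cv2.findContours(r['region'].astype(np.uint8),cv2.RETR_EXTERNAL,cv2.CHAIN_APPROX_NONE)[0],key=len)
    for z in (.043,.047):
      q=cv2.minAreaRect((at_z('wrist',cn[:,0],z,ci)[:,:2]*1000).astype(np.float32));print(r['rect'],r['confidence'],z,np.round(q[0],1),np.round(q[1],1),q[2])
cv2.imwrite('pics/w10c.png',np.hstack([cv2.resize(a[60:260,130:400,::-1],(486,360)),cv2.resize(t[140:250,260:345,::-1],(278,360))]))
E
```

```text
[ 0.55365254 -0.16675601  0.13862249] 0.39970253323709354
[252.4, 176.2, 120.4, 129.8] 0.72 0.043 [ 553.2 -166.4] [102.5 122.9] 69.8372802734375
[252.4, 176.2, 120.4, 129.8] 0.72 0.047 [ 554.3 -166.8] [101.1 121.2] 69.83723449707031
[441.2, 170.3, 135.0, 177.8] 0.55 0.043 [ 473.9 -356. ] [125.1 146.6] 29.207244873046875
[441.2, 170.3, 135.0, 177.8] 0.55 0.047 [ 476.  -353.7] [123.4 144.6] 29.20735740661621
```

View pics/w10c.png

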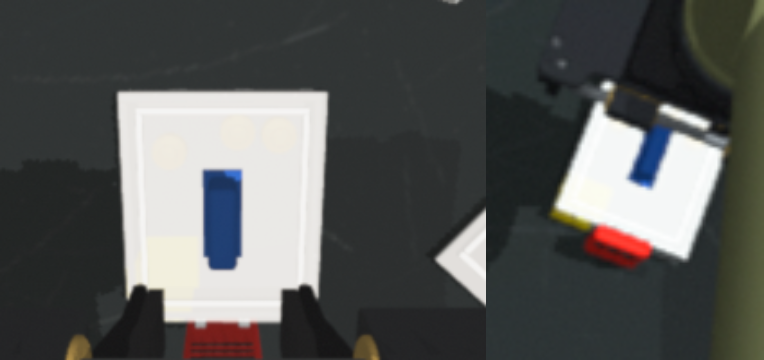

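The final picture shows the cover square on the tray, with the bar centred and the tab free. The plate measures about 101–102 mm wide at rim height. That fix gives the tray pose, so I'll go for the tab.

```bash
python3 - <<'E'
from h import *
goto((.4858,-.1419,.14),70);print(np.round(ctrl.get_state()['joint_positions'],2))
a=cv2.imread('pics/w10.png');h=cv2.cvtColor(a,cv2.COLOR_BGR2HSV);m=cv2.inRange(h,(0,150,60),(8,255,255))|cv2.inRange(h,(172,150,60),(180,255,255))
m[:,:200]=0;m[:,300:]=0;q=np.argwhere(m);print(q.min(0),q.max(0))
E
```

```text
dp [-2.4, -0.0, -0.05] turn 17.98 | pos [ 0.5534 -0.1667  0.1382] yaw -20.1 t 14.15
[ 0.64  0.23 -0.45  1.69  0.11  1.24 -1.76]
[240 232] [258 275]
```

Emit:
move_arm --pt "-0.5 0 0" --pt "-1 0 0" --pt "-1.5 0 0" --pt "-2 0 0" --pt "-2.4 0 0" --turn '[-1.7,-3.4,-5.1,-6.8,-8.5]' --jaw '[0,0,0,0,0]'

```text
time: 14.65
position: [0.4851, -0.1415, 0.1382]
tool_rot: [-3.078, -0.619, 0.004]
ft_force: [-0.2, 0.1, -0.6]
grip_width: 0.499
```

```bash
python3 - <<'E'
from h import *
goto((.4858,-.1419,.14),70);print(np.round(ctrl.get_state()['joint_positions'],2))
E
```

```text
dp [0.02, 0.02, -0.06] turn -9.45 | pos [ 0.4851 -0.1415  0.1382] yaw 22.76 t 14.65
[ 0.74  0.08 -0.52  1.86  0.04  1.22 -0.97]
```

Emit:
move_arm --pt "0 0 0" --pt "0 0 0" --pt "0 0 0" --pt "0 0 0" --pt "0 0 0" --turn '[-1.7,-3.4,-5.1,-6.8,-8.5]' --jaw '[0,0,0,0,0]'

```text
time: 15.15
position: [0.4859, -0.1418, 0.1383]
tool_rot: [-2.644, -1.693, 0.003]
ft_force: [-0.0, -0.1, -0.0]
grip_width: 0.503
```

Emit:
move_arm --pt "0 0 0" --pt "0 0 0" --pt "0 0 0" --turn '[-0.95,-0.95,-0.95]' --jaw '[0,0,0]'

```text
time: 15.45
position: [0.4864, -0.142, 0.1389]
tool_rot: [-2.579, -1.79, 0.001]
ft_force: [-0.1, 0.4, -0.0]
grip_width: 0.494
```

```bash
python3 - <<'E'
from h import *
ci=ctrl.camera_info('wrist');a=snap('wrist','w11.png');goto((.4858,-.1419,.024),70);print(np.round(ctrl.get_state()['joint_positions'],2))
h=cv2.cvtColor(a,cv2.COLOR_RGB2HSV);m=cv2.inRange(h,(0,150,60),(8,255,255))|cv2.inRange(h,(172,150,60),(180,255,255))
n,l,st,c=cv2.connectedComponentsWithStats(m);print([s.tolist() for s in st if s[4]>60])
C,S=np.cos(np.radians(-20)),np.sin(np.radians(-20))
W=lambda x,y,z:(.5535+C*x-S*y,-.1665+S*x+C*y,z)
print(proj('wrist',[W(x,y,.085) for x in(-.078,-.066) for y in (-.02,.02)],ci).round(0).tolist())
k=max(range(1,n),key=lambda i:st[i,4]); q=np.argwhere(l==k)[:,::-1]
for r in range(q[:,1].min(),q[:,1].max()+1,4): w=q[q[:,1]==r][:,0]; print(r,w.min(),w.max(), end='; ')
E
```

```text
dp [-0.01, -0.02, 3.84] turn -0.09 | pos [ 0.4865 -0.142   0.1391] yaw 69.55 t 15.5
[ 0.77  0.08 -0.56  1.85  0.05  1.22 -0.16]
[[0, 0, 512, 384, 195683], [244, 149, 16, 64, 925]]
[[246.0, 213.0], [245.0, 165.0], [260.0, 213.0], [260.0, 165.0]]
149 248 256; 153 246 258; 157 246 258; 161 245 257; 165 245 258; 169 244 259; 173 244 259; 177 245 259; 181 244 259; 185 245 259; 189 245 259; 193 245 259; 197 245 259; 201 245 259; 205 245 259; 209 245 259;
```

Emit:
move_arm --pt "0 0 1.2" --pt "0 0 2.5" --pt "0 0 3.5" --pt "0 0 3.8" --pt "0 0 3.8" --turn '[-0.08,-0.08,-0.08,-0.08,-0.08]' --jaw '[0,0,0,0,0]'

```text
time: 16.0
position: [0.4859, -0.1417, 0.0248]
tool_rot: [-2.571, -1.801, 0.002]
ft_force: [0.1, 0.0, 0.5]
grip_width: 0.499
```

Emit:
move_arm --pt "0 0 0" --pt "0 0 0" --pt "0 0 0" --pt "0 0 0" --pt "0 0 0" --turn '[0,0,0,0,0]' --jaw '[-1,-1,-1,-1,-1]' --grip_force 55

```text
time: 16.5
position: [0.487, -0.1422, 0.0264]
tool_rot: [2.572, 1.803, -0.0]
ft_force: [-0.0, -0.7, 5.3]
grip_width: 0.133
```

Emit:
move_arm --pt "0 0 0" --pt "0 0 0" --pt "0 0 0" --turn '[0,0,0]' --jaw '[-1,-1,-1]'

```text
time: 16.8
position: [0.487, -0.1422, 0.0264]
tool_rot: [2.572, 1.803, -0.0]
ft_force: [-2.6, 0.3, 5.2]
grip_width: 0.133
```

Emit:
move_arm --pt "0 0 -0.5" --pt "0 0 -1.2" --pt "0 0 -2" --pt "0 0 -2.8" --pt "0 0 -3.3" --turn '[0,0,0,0,0]' --jaw '[-1,-1,-1,-1,-1]'

```text
time: 17.3
position: [0.4875, -0.1422, 0.1269]
tool_rot: [2.571, 1.802, 0.001]
ft_force: [1.0, 0.1, -2.8]
grip_width: 0.136
```

Emit:
move_arm --pt "0 0 0" --pt "0 0 0" --pt "0 0 0" --turn '[0,0,0]' --jaw '[-1,-1,-1]'

```text
time: 17.6
position: [0.4858, -0.1418, 0.1235]
tool_rot: [-2.571, -1.802, 0.002]
ft_force: [-1.0, 0.6, -2.7]
grip_width: 0.135
```

```bash
cat >> h.py <<'E'
def tip(s=None):
    s=s or ctrl.get_state();M=R.from_rotvec(s['tool_rot']).as_matrix()
    print('tool z',M[:,2].round(3),'tilt',round(np.degrees(np.arccos(-M[2,2])),1),'toolx',M[:,0].round(2),'pos',np.round(s['position'],3),'q',np.round(s['joint_positions'],2),'f',np.round(s['ft_force'],1),'T',np.round(s['torque'],2),'w',round(s['grip_width'],3),'t',s['time'])
E
python3 - <<'E'
from h import *
tip(); b=snap('wrist','w12.png'); snap('scene','s12.png');a=snap('top','t12.png')
h=cv2.cvtColor(b,cv2.COLOR_RGB2HSV)
for nm,lo,hi in [('red',(0,150,60),(8,255,255)),('blue',(100,120,40),(125,255,255)),('yel',(22,100,80),(35,255,255))]:
    m=cv2.inRange(h,lo,hi);n,l,st,c=cv2.connectedComponentsWithStats(m);print(nm,[s.tolist() for s in st[1:] if s[4]>60])
E
```

```text
tool z [-0.003  0.001 -1.   ] tilt 0.2 toolx [0.34 0.94 0.  ] pos [ 0.486 -0.142  0.123] q [ 0.77  0.1  -0.56  1.87  0.06  1.19 -0.16] f [-1.   0.6 -2.7] T [0.06 0.17 0.04] w 0.135 t 17.6
red [[240, 180, 27, 79, 1870], [241, 290, 25, 8, 177], [445, 320, 15, 11, 102]]
blue [[338, 212, 101, 47, 2565]]
yel [[269, 129, 59, 60, 717]]
```

The tray is held (about 3 N of load). The command set offers no tilt axis, so I'll raise toward the top of the reach, where the wrist joint limit should make the tool lean, and watch the orientation.

Emit:
move_arm --pt "0 0 -1" --pt "0 0 -2.3" --pt "0 0 -3.7" --pt "0 0 -5" --pt "0 0 -6" --turn '[-1,-2,-3,-4,-5]' --jaw '[-1,-1,-1,-1,-1]'

```text
time: 18.25
position: [0.4874, -0.1421, 0.3071]
tool_rot: [2.116, 2.32, 0.001]
ft_force: [1.0, -0.3, -3.6]
grip_width: 0.131
```

```bash
python3 - <<'E'
from h import *
tip()
E
```

```text
tool z [ 0.002 -0.001 -1.   ] tilt 0.1 toolx [-0.09  1.   -0.  ] pos [ 0.487 -0.142  0.307] q [ 0.8   0.   -0.56  1.59  0.    1.55  0.33] f [ 1.  -0.3 -3.6] T [-0.01  0.08  0.01] w 0.131 t 18.25
```

Emit:
move_arm --pt "0 0 -1.3" --pt "0 0 -2.6" --pt "0 0 -3.9" --pt "0 0 -5" --pt "0 0 -6" --turn '[-1,-2,-3,-4,-4]' --jaw '[-1,-1,-1,-1,-1]'

```text
time: 18.75
position: [0.487, -0.1422, 0.4863]
tool_rot: [1.684, 2.652, -0.0]
ft_force: [1.0, -0.2, -3.2]
grip_width: 0.133
```

```bash
python3 - <<'E'
from h import *
tip()
E
```

```text
tool z [ 0. -0. -1.] tilt 0.0 toolx [-0.43  0.91 -0.  ] pos [ 0.487 -0.142  0.486] q [ 0.77  0.07 -0.58  1.17  0.04  1.91  0.64] f [ 1.  -0.2 -3.2] T [-0.12  0.03 -0.03] w 0.133 t 18.75
```

Emit:
move_arm --pt "0 0 -1.3" --pt "0 0 -2.6" --pt "0 0 -3.9" --pt "0 0 -3.9" --pt "0 0 -3.9" --turn '[0,0,0,0,0]' --jaw '[-1,-1,-1,-1,-1]'

```text
time: 19.25
position: [0.4884, -0.143, 0.5609]
tool_rot: [1.677, 2.631, 0.006]
ft_force: [0.7, 0.3, -3.1]
grip_width: 0.132
```

```bash
python3 - <<'E'
from h import *
tip()
E
```

```text
tool z [ 0.02  -0.008 -1.   ] tilt 1.3 toolx [-0.42  0.91 -0.02] pos [ 0.488 -0.143  0.561] q [ 0.02  0.1   0.25  0.98 -0.02  2.05  0.69] f [ 0.7  0.3 -3.1] T [-0.15  0.1  -0.04] w 0.132 t 19.25
```

Emit:
move_arm --pt "0 0 -3" --pt "0 0 -6" --pt "0 0 -8" --pt "0 0 -8" --pt "0 0 -8" --turn '[0,0,0,0,0]' --jaw '[-1,-1,-1,-1,-1]'

```text
time: 19.75
position: [0.4828, -0.1406, 0.5956]
tool_rot: [1.642, 2.579, 0.035]
ft_force: [-0.5, 0.7, -2.4]
grip_width: 0.129
```

```bash
python3 - <<'E'
from h import *
tip()
E
```

```text
tool z [ 0.083 -0.026 -0.996] tilt 5.0 toolx [-0.42  0.91 -0.06] pos [ 0.483 -0.141  0.596] q [-0.39  0.07  0.69  0.95 -0.05  2.05  0.72] f [-0.5  0.7 -2.4] T [-0.02  0.28 -0.02] w 0.129 t 19.75
```

Emit:
move_arm --pt "0 0 -4" --pt "0 0 -8" --pt "0 0 -12" --pt "0 0 -16" --pt "0 0 -16" --turn '[0,0,0,0,0]' --jaw '[-1,-1,-1,-1,-1]'

```text
time: 20.25
position: [0.4726, -0.1384, 0.6268]
tool_rot: [1.61, 2.526, 0.063]
ft_force: [0.9, 0.2, -3.9]
grip_width: 0.133
```

```bash
python3 - <<'E'
from h import *
tip()
E
```

```text
tool z [ 0.144 -0.043 -0.989] tilt 8.7 toolx [-0.42  0.9  -0.1 ] pos [ 0.473 -0.138  0.627] q [-0.91  0.03  1.19  0.93 -0.03  2.05  0.71] f [ 0.9  0.2 -3.9] T [-0.04  0.42 -0.03] w 0.133 t 20.25
```

Emit:
move_arm --pt "0 0 -4" --pt "0 0 -8" --pt "0 0 -12" --pt "0 0 -16" --pt "0 0 -16" --turn '[0,0,0,0,0]' --jaw '[-1,-1,-1,-1,-1]'

```text
time: 20.75
position: [0.461, -0.1357, 0.6557]
tool_rot: [1.577, 2.478, 0.091]
ft_force: [-0.7, 0.5, -2.7]
grip_width: 0.132
```

Emit:
move_arm --pt "0 0 -4" --pt "0 0 -8" --pt "0 0 -12" --pt "0 0 -16" --pt "0 0 -16" --turn '[0,0,0,0,0]' --jaw '[-1,-1,-1,-1,-1]'

```text
time: 21.25
position: [0.4404, -0.1326, 0.684]
tool_rot: [1.548, 2.429, 0.117]
ft_force: [0.1, 0.2, -2.5]
grip_width: 0.132
```

```bash
python3 - <<'E'
from h import *
tip()
E
```

```text
tool z [ 0.258 -0.07  -0.963] tilt 15.5 toolx [-0.4   0.9  -0.17] pos [ 0.44  -0.133  0.684] q [ 0.9  -0.03 -0.63  0.84 -0.02  2.05  0.7 ] f [ 0.1  0.2 -2.5] T [0.07 0.55 0.06] w 0.132 t 21.25
```

Each push adds about 3.5° of tilt, and the low side is toward tray −x/+y, the yellow corner. I'll keep going.

Emit:
move_arm --pt "0 0 -4" --pt "0 0 -8" --pt "0 0 -12" --pt "0 0 -16" --pt "0 0 -16" --turn '[0,0,0,0,0]' --jaw '[-1,-1,-1,-1,-1]'

```text
time: 21.75
position: [0.4126, -0.1247, 0.7133]
tool_rot: [1.514, 2.375, 0.14]
ft_force: [0.4, -0.2, -2.9]
grip_width: 0.133
```

Emit:
move_arm --pt "0 0 -4" --pt "0 0 -8" --pt "0 0 -12" --pt "0 0 -16" --pt "0 0 -16" --turn '[0,0,0,0,0]' --jaw '[-1,-1,-1,-1,-1]'

```text
time: 22.25
position: [0.3838, -0.1161, 0.7399]
tool_rot: [1.48, 2.323, 0.162]
ft_force: [-0.1, 0.0, -1.9]
grip_width: 0.138
```

```bash
python3 - <<'E'
from h import *
tip();print(R.from_rotvec(ctrl.get_state()['tool_rot']).as_matrix()[2])
E
```

```text
tool z [ 0.375 -0.105 -0.921] tilt 22.9 toolx [-0.37  0.89 -0.25] pos [ 0.384 -0.116  0.74 ] q [ 0.58 -0.17 -0.24  0.85 -0.07  2.05  0.72] f [-0.1  0.  -1.9] T [ 0.08  0.74 -0.02] w 0.138 t 22.25
[-0.25358402  0.29587931 -0.92095091]
```

Emit:
move_arm --pt "0 0 -4" --pt "0 0 -8" --pt "0 0 -12" --pt "0 0 -16" --pt "0 0 -16" --turn '[0,0,0,0,0]' --jaw '[-1,-1,-1,-1,-1]'

```text
time: 22.75
position: [0.3714, -0.1105, 0.7639]
tool_rot: [1.448, 2.278, 0.18]
ft_force: [-0.5, -0.4, -2.6]
grip_width: 0.13
```

Emit:
move_arm --pt "0 0 -4" --pt "0 0 -8" --pt "0 0 -12" --pt "0 0 -16" --pt "0 0 -16" --turn '[0,0,0,0,0]' --jaw '[-1,-1,-1,-1,-1]'

```text
time: 23.25
position: [0.3678, -0.1105, 0.788]
tool_rot: [1.425, 2.233, 0.194]
ft_force: [0.4, 0.3, -3.2]
grip_width: 0.136
```

Emit:
move_arm --pt "0 0 0" --pt "0 0 0" --pt "0 0 0" --pt "0 0 0" --pt "0 0 0" --turn '[0,0,0,0,0]' --jaw '[-1,-1,-1,-1,-1]'

```text
time: 23.75
position: [0.3668, -0.1101, 0.7891]
tool_rot: [1.423, 2.231, 0.195]
ft_force: [-0.3, 0.6, -2.4]
grip_width: 0.138
```

```bash
python3 - <<'E'
from h import *
tip();s=ctrl.get_state();M=R.from_rotvec(s['tool_rot']).as_matrix();print(M[2])
a=snap('wrist','w20.png');ci=ctrl.camera_info('wrist');snap('scene','s20.png');snap('top','t20.png')
p=np.array(s['position'])
for t in ['weight_1','cover','tray']:
  print(t,[(np.round(r['rect']).tolist(),round(r['confidence'],2)) for r in ctrl.look_for('wrist',t)][:6])
# tray origin in tool: grip point (-72,0,70) sits ~ TCP-47mm
def TW(x,y,z): # tray point -> world ; tray x=tool y, y=tool x, z=-tool z
    t=np.array([y,x+72,-(z-70)-45.])/1000; return p+M@t
for nm,P in [('corner',(-56,46,4)),('cov--',(-61,-51,43)),('cov++',(61,51,43)),('cov-+',(-61,51,43)),('cov+-',(61,-51,43)),('bar+',(20,0,75)),('bar-',(-20,0,75))]: print(nm,TW(*P).round(3),proj('wrist',[TW(*P)],ci).round(0).tolist())
h=cv2.cvtColor(a,cv2.COLOR_RGB2HSV)
for nm,lo,hi in [('blue',(100,120,40),(125,255,255)),('brass/yel',(18,40,80),(38,255,255))]:
    m=cv2.inRange(h,lo,hi);n,l,st,c=cv2.connectedComponentsWithStats(m);print(nm,[(q.tolist(),k.round(0).tolist()) for q,k in zip(st[1:],c[1:]) if q[4]>40])
E
```

```text
tool z [ 0.469 -0.135 -0.873] tilt 29.2 toolx [-0.34  0.88 -0.32] pos [ 0.367 -0.11   0.789] q [ 0.27 -0.2  -0.06  0.78  0.02  2.05  0.67] f [-0.3  0.6 -2.4] T [ 0.14  0.92 -0.01] w 0.138 t 23.75
[-0.32034892  0.36793464 -0.8729265 ]
weight_1 []
cover [([134.0, 122.0, 59.0, 57.0], 0.95), ([379.0, 222.0, 225.0, 162.0], 0.58)]
tray [([366.0, 216.0, 251.0, 171.0], 0.79), ([379.0, 225.0, 228.0, 162.0], 0.18)]
corner [ 0.374 -0.065  0.762] [[278.0, 137.0]]
cov-- [ 0.385 -0.148  0.825] [[271.0, 302.0]]
cov++ [ 0.449 -0.003  0.837] [[500.0, 139.0]]
cov-+ [ 0.35  -0.058  0.793] [[274.0, 138.0]]
cov+- [ 0.484 -0.093  0.87 ] [[465.0, 301.0]]
bar+ [ 0.418 -0.062  0.867] [[442.0, 253.0]]
bar- [ 0.386 -0.08   0.852] [[360.0, 253.0]]
blue [([340, 65, 24, 16, 197], [354.0, 73.0]), ([315, 94, 19, 11, 50], [323.0, 99.0]), ([131, 112, 13, 24, 189], [137.0, 123.0]), ([305, 117, 9, 12, 41], [308.0, 123.0]), ([333, 214, 99, 46, 2212], [388.0, 230.0])]
brass/yel [([465, 14, 14, 17, 62], [473.0, 23.0]), ([448, 41, 16, 21, 89], [454.0, 50.0]), ([273, 61, 47, 48, 744], [292.0, 82.0]), ([269, 129, 60, 14, 634], [296.0, 135.0]), ([211, 247, 9, 56, 319], [214.0, 275.0]), ([287, 247, 9, 56, 317], [292.0, 275.0]), ([61, 314, 361, 21, 5798], [254.0, 326.0])]
```

Tilt is 29°. I've used my picture views, so I'll check the weights numerically from the warm-tint map through the cover.

```bash
python3 - <<'E'
from h import *
for f in ('w12','w20'):
    a=cv2.imread(f'pics/{f}.png').astype(int); d=(a[:,:,2]-a[:,:,0]); 
    g=cv2.resize(cv2.blur(d.astype(np.float32),(5,5))[130:306,264:500],None,fx=1/8,fy=1/8,interpolation=cv2.INTER_AREA)
    print(f);print('\n'.join(' '.join(f'{int(v):4d}' for v in r) for r in g))
E
```

```text
w12
  26   95   95   95   94   95   85   32    1    0    0    0    0    0    0    0    0    0    0    0    0    0    0    0   -1   -1   -2   -3   -3   -3
  28   46   23   22   22   23   23   22    5    3    4    4    3    3    3    3    3    3    3    3    3    3    3    3    3    3    3    3    2   -1
  28   30   14   14   14   14   14   12    5    4    4    3    4    4    4    4    5    6    4    4    4    4    4    4    4    4    4    4    3   -1
  29   29   15    8   11   11   11    8    3    3    3    2    2    2    2    5    7    8    8    6    3    3    3    3    3    4    3    4    2   -3
  29   27   14   10   19   19   20   13    4    4    4    4    4    4    4   10   14   14   14   13    5    4    4    4    4    4    3    4    1   -3
  26   23   14   10   20   20   20   12    4    4    4    4    4    4    4    6   13   14   14   10    4    4    4    4    5    4    4    4    0   -3
  13   19   13    9   16   16   17   10    4    4    4    4    4    4    4    4    5    9    8    4    4    4    4    4    5    3    4    4   -2   -3
   5    9    6    3    5    5    5    4    4  
[... 4807 characters left out ...]
   -4   -4   -3   -4   -3   -3   -3   -4   -3   -1   -1   -1   -1   -1   -1   -1   -1   -1   -1   -1
  -1   -1   -1   33    4   -4   -4   -4   -4   -4   -4   -4   -4   -4   -4   -4   -4   -4   -4   -1   -1   -1   -2   -1   -1   -1   -1   -1   -1   -1
   3   -1    0   35    3   -4   -4   -4   -4   -4   -4   -4   -4   -4   -4   -4   -4   -4   -3   -1   -1   -1   -2   -1   -1    0    0    0    0   -1
  23    0    4   47    2   -4   -4   -4   -4   -3   -4   -4   -3   -3   -3   -3   -3   -3    0    3    3    3    3    2    3    3    3    3    3    0
   2    0    0   25   -1   -3   -3   -3   -3   -3   -3   -3   -3   -3   -3   -3   -3   -3   15   18   18    7    3    4    3    3    3    3    2    0
```

```bash
python3 - <<'E'
from h import *
s=ctrl.get_state();tip(s);M=R.from_rotvec(s['tool_rot']).as_matrix();p=np.array(s['position']);a=snap('wrist','w21.png');ci=ctrl.camera_info('wrist')
TW=lambda x,y,z:p+M@(np.array([y,x+72,-(z-70)-45.])/1000)
for k in range(3): print('pred weight',k,proj('wrist',[TW(-46.5,36.5-19*k,z) for z in (4,25)],ci).round(0).tolist())
print('pred edges y', proj('wrist',[TW(-46.5,y,14) for y in (46,-11)],ci).round(0).tolist())
d=(a[:,:,0].astype(int)-a[:,:,2]); print('col profile',[(r,int(d[r,288:298].mean()),int(d[r,302:306].mean()),int(d[r,312:320].mean())) for r in range(140,232,3)])
print('plate far edge',[ (c,[int(v) for v in a[130:150,c].mean(1)]) for c in (350,450)])
E
```

```text
tool z [ 0.469 -0.136 -0.873] tilt 29.2 toolx [-0.34  0.88 -0.32] pos [ 0.367 -0.11   0.789] q [ 0.27 -0.2  -0.06  0.78  0.02  2.05  0.67] f [-0.   0.7 -3. ] T [0.2  0.92 0.03] w 0.129 t 24.05
pred weight 0 [[292.0, 152.0], [296.0, 158.0]]
pred weight 1 [[291.0, 179.0], [295.0, 188.0]]
pred weight 2 [[290.0, 206.0], [293.0, 217.0]]
pred edges y [[294.0, 140.0], [291.0, 224.0]]
col profile [(140, 19, 14, 15), (143, 3, 4, 4), (146, 9, 9, 9), (149, 14, 14, 21), (152, 14, 14, 21), (155, 6, 6, 9), (158, 3, 2, 3), (161, 13, 13, 20), (164, 14, 15, 21), (167, 14, 20, 21), (170, 13, 20, 21), (173, 15, 17, 21), (176, 15, 14, 21), (179, 14, 14, 21), (182, 15, 15, 21), (185, 15, 15, 5), (188, 15, 14, 3), (191, 15, 12, 3), (194, 14, 5, 3), (197, 14, 3, 3), (200, 15, 4, 2), (203, 15, 8, 2), (206, 15, 13, 2), (209, 14, 13, 2), (212, 14, 14, 2), (215, 14, 13, 2), (218, 13, 7, 2), (221, 14, 2, 2), (224, 8, 1, 1), (227, 3, 3, 1), (230, 3, 4, 1)]
plate far edge [(350, [100, 70, 68, 67, 67, 67, 67, 67, 67, 72, 86, 111, 161, 210, 223, 224, 223, 224, 225, 225]), (450, [117, 81, 67, 66, 66, 66, 66, 66, 68, 75, 94, 122, 164, 208, 222, 223, 220, 220, 220, 220])]
```

```bash
python3 -c "
from h import *
print(ctrl.close_job())"
```

```text
the job is handed in; nothing more can be done
None
```

The cover is on the tray, and I handed the job in at about 24 s with the tray held up at 29°, yellow corner lowest. No verdict came back, so the points below are from my own last checks.

**What I did**
- **Cover:** I took the middle of the three covers (122 x 102 mm). The first two grasps missed: on one I lifted before the slow fingers had shut. The real cause was that the real fingertips sit about 28 mm behind the reported tool point. The third grasp, lower down, held.
- **Seating:** After I let go, the cover was centred on the tray at about the seated height, to within the roughly 2 mm of the camera calibration.
- **Tilt:** The moves have no tilt axis, so after lifting the tray by the red tab I turned it and pushed past the top of the arm's reach. With the wrist joint at its limit, the tool leaned over to 29.2°.

**Last checks**
- **Grip:** The tray was still, with the gripper reading about 12 mm of opening and carrying about 3 N. Its lowest corner was roughly 0.75 m above the bench.
- **Cover:** It was still on, and looked shifted sideways by about 2–3 mm (5 mm allowed).
- **Weights:** Their tint through the cover fits three upright weights in a line along the −x wall from the yellow corner. The farthest is about 48 mm from the corner (55 mm allowed), so this is the thinnest margin.
- **Not checked:** The detector did not find the weights through the cover, and I had used up my picture views, so their positions rest on pixel values alone. I did not re-measure the bottle or vials at the end; no move came near them.

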